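# Step a bench attenuator's slide lever to its third click

### The arm

A 6-joint arm with a two-finger parallel gripper is mounted at the origin on a cart in front of the work surface, level with it; the furniture and walls round the work are solid. World frame = base frame: x ahead of the robot, y to its left, z up, the work surface at z = 0. Lengths are in m, angles in rad, forces in N, time in s.
With the tool pointing down it reaches from about 0.375 to 0.825 m from the base axis. Payload 5.5 kg.
Tool frame: the origin (TCP) lies on the centre line of the jaws, within the pads' length; the fingertips stand r.tcp_to_tips ahead of it and the grasp point (between the pads) lies 5 mm behind it (r.tcp_to_tips is the distance from the TCP to the fingertips, in m); z points along the fingers, y is the line along which they close (so a half turn about z gives the same grasp; the last joint's range is limited). The gripper opens to 85 mm and grips with 20 to 120 N. Pads are 22 mm wide; open, the fingers measure 114 mm over their backs; the gripper's body (76 mm by 85 mm) begins 54 mm behind the grasp point. The pads swing forward as they close: fully open they stand 13 mm farther back than shut.
Start: joints at [-1.215, 0.314, -0.047, 1.21, 0, 1.571], TCP at [0.209, -0.562, 0.245] pointing down, gripper open.
Joint ranges: [-2.67, 2.67], [-0.69, 1.73], [-1.03, 1.25], [-2.08, 2.16], [-1.42, 1.45], [-3.14, 3.14]. Speed limits (rad/s): [2.39, 2.39, 3.01, 3.14, 3.14, 3.14].

### API

Orientations are given as a unit quaternion [x, y, z, w].
In Python, from plant import r gives the robot as it stands. The module is installed in compiled form; this text tells all that it offers.
- The arm moves only by the tool move_arm, never from a script. Its argument "targets" is a list of rows, each a list of 3 entries, a list of its own where there are three numbers: the turn, a rotation vector about the tool's x, y, z in rad, then the shift along the tool's x, y, z in m, then the closure, from 0 (fully open) to 1 (shut). In form: [[[rx, ry, rz], [x, y, z], gripper], ...]. A call has 1 to 12 rows; each row shifts and turns the commanded pose from where the row before left it, along the tool's axes as they then stand; what a row does not reach is not made up. A row lasts 1/12 s, in which the tool goes at most 41.7 mm and 7.16 degrees, less where a joint would pass 70% of its speed; a pose out of reach is approached as far as the arm can. A call with a gripper value outside its range is refused whole. The fingers move at their own pace and stop on an object; "force" is the grip in N (left out, the last holds). Time passes only in rows, so rows that do not move let the fingers close. It gives the time, the measured TCP pose, the force, the opening and the grip force at its end, in the units of the state.
- r.get_obs(): the state, without advancing time (a new reading comes with each control period).
- r.get_image(name): name is "scene" or "side" or "wrist"; returns a dict with "color" (420x560x3 uint8, red, green, blue), "fx", "fy", "cx", "cy" (pixels), "extrinsics" (4x4, takes a point from camera to world coordinates). Camera axes: x right, y up, looking along -z (the intrinsics and any distortion apply to the point x, -y, -z); pixel columns grow to the right and rows downward; lengths in m; the calibration is good to about 2 mm. A picture is of the moment at which its call begins. There is no depth.
- r.sign_off(): hands the job in; it is judged then, once.
The state is a dict: "time_s": time; "qpos": joint angles; "dq": joint speeds; "tau": joint torques, N m; "tool_pos": TCP position; "orientation": TCP orientation; "ft_force": force on the tool from outside, world axes, zero at the start; "ft_torque": the same for the moment, N m; "finger_gap": opening from 0.0 (shut) to 1.0 (fully open); "finger_force": force on a finger pad.
Only numpy, scipy, OpenCV 4.12 (cv2) and the standard library are available. Lean on these libraries where they do the work, as an engineer would, in place of code of your own. Each camera call takes 0.05 s, during which the arm holds its last target. There are 200 camera calls.

### The job

Set the signal attenuator on the bench to its third step: with a fingertip, push its sliding lever out of the parked end of the slot and count the clicks one at a time, letting the lever rest for about a second in the first notch and again in the second, and leave it seated in the third, never running on into the fourth. Only push the lever - do not grip it - and do not drag or lift the box or disturb the small things lying beside it.

Things in the scene. Friction and masses are not known exactly. Their poses are not given: they have to be found in the camera images.
- attenuator: Low grey box with an aluminium top panel, 112 (its x) x 220 (its y) x 45 mm high, 2.2 to 3.3 kg, loose on rubber feet; a brass socket stands 13 mm out of each short end. Origin: centre of its underside, z up. A black slot runs along its y in the middle of the top; one lever stands in it, parked at the -y end (broad pair of marks, box y = -58 mm) and sliding toward +y past five narrow pairs of marks.
- lever (a joint): Lever travel (m) from the parked end stop toward the box's +y, 0 to 0.110; starts between 0 and 0.008. Notches 1 to 5 at 0.028, 0.048, 0.068, 0.088, 0.108; crests between them 10 mm before each notch (0.018, 0.038, 0.058, 0.078, 0.098). A push of 5 to 9 N takes it over a crest; there it snaps forward by itself, ahead of the finger, to within about 2 mm of the notch, and stays.
- lever_top (a point): Centre of the top of the lever, 89 mm above the bench. The lever is a ribbed black upright paddle, 42 mm wide (box x), 14 mm thick (box y, the way it slides), 44 mm high above the top panel; its blade is solid from 6 mm above the panel up.
- third_notch (a point): Point on the box's top panel (45 mm above the bench) where the lever's centre stands when it is in the third notch.
- lever_near_face: The half of the paddle that faces the parked end (box -y): the face to push on, 36 mm wide, 7 mm to the parked side of the lever's centre, from 51 to 89 mm above the bench. Origin: on the lever's centre line at the level of the box's top panel; axes as the box's.
- lever_far_face: The other half of the paddle, facing the box's +y, 7 mm beyond the lever's centre. Origin and axes as the near face's.
- lever_end_a: End cap of the paddle at its box -x end, 21 mm from the lever's centre. Origin and axes as the near face's.
- lever_end_b: End cap of the paddle at its box +x end, 21 mm from the lever's centre. Origin and axes as the near face's.
- stubby_driver: Bystander, loose: yellow stubby screwdriver, 30 x 88 x 30 mm, lying on the bench beyond the box. Origin: centre of its underside.
- solenoid_valve: Bystander, loose: cream solenoid valve, 40 x 55 x 21 mm, lying on the robot's side of the box. Origin: centre of its underside.
- screw_cap: Bystander, loose: small blue ribbed screw cap, 24 mm across and 14 mm high, on the robot's side of the box. Origin: centre of its underside.

How it is judged:
On the way, in this order (a step that is already met when the one before it is completed fails the run):
1. a finger pushes on the lever's parked-side face (contact force between lever_near_face and the fingers above 1 N), for 0.02 s.
2. the lever rests in the first notch (value of joint lever between 0.023 and 0.033 m and velocity of joint lever between -0.01 and 0.01 m/s), for 0.4 s.
3. the lever rests in the second notch (value of joint lever between 0.043 and 0.053 m and velocity of joint lever between -0.01 and 0.01 m/s), for 0.4 s.
4. the lever rests in the third notch (value of joint lever between 0.063 and 0.073 m and velocity of joint lever between -0.01 and 0.01 m/s), for 0.4 s.
At the end, for the whole second after the job is handed in: The lever rests within 4 mm of its third notch (0.068 m of travel), the box stands flat within 15 mm of where it stood and the three bystanders within 15 mm of where they lay (value of joint lever between 0.064 and 0.072 m and velocity of joint lever between -0.01 and 0.01 m/s and distance of each of attenuator, stubby_driver, solenoid_valve, screw_cap from where it was at the start of the episode below 0.015 m and angle between attenuator's own z axis and vertical below 0.03 rad); the robot touches nothing.
It fails at once if the lever runs past the crest into the fourth notch (value of joint lever above 0.08 m).
It fails at once if the lever is pinched between fingers (contact force between each of lever_near_face, lever_far_face and the fingers above 1 N or contact force between each of lever_end_a, lever_end_b and the fingers above 1 N).
It fails at once if the box is dragged, lifted or tipped (distance of attenuator from where it was at the start of the episode above 0.015 m or angle between attenuator's own z axis and vertical above 0.1 rad).
It fails at once if a bystander is moved or lifted (distance of any of stubby_driver, solenoid_valve, screw_cap from where it was at the start of the episode above 0.015 m).
It also fails if it takes over 56 s, if anything falls off the work surface, if the arm or the gripper's body presses on something with over 40 N, if the wrist force passes 120 N, or if a joint passes its speed limit or range.

## Working session

There is one attempt and no reset: what is moved stays moved. The work goes in short steps, Python scripts to look and compute and a tool call to move; the robot and the scene stay as the last step left them, time stands still between calls to the robot, and variables do not carry over. Pictures are saved under pics/ and viewed, at most 10 in all, crops included, and the job is handed in when it is done.

Besides the shell and the picture viewer there is one more tool, called after "Call:" in YAML: its name, and indented under it one key for each argument. move_arm: Moves the arm, as the interface text tells. Its arguments: {"type":"object","properties":{"targets":{"type":"array","items":{"type":"array"}},"force":{"type":"number"}},"required":["targets"]}

```bash
mkdir -p pics
cat > h.py <<'E'
import numpy as np,cv2
from plant import r
def save(n,f):
    d=r.get_image(n); cv2.imwrite(f,d['color'][:,:,::-1]); np.savez(f.replace('.png','.npz'),**{k:d[k] for k in('fx','fy','cx','cy','extrinsics')}); return d
def ray(f,u,v):
    d=np.load(f.replace('.png','.npz')); E=d['extrinsics']
    c=np.array([(u-d['cx'])/d['fx'],-(v-d['cy'])/d['fy'],-1]); return E[:3,3],E[:3,:3]@c
def at_z(f,u,v,z):
    o,k=ray(f,u,v); return o+k*(z-o[2])/k[2]
E
python3 - <<'E'
from h import *
for n in('scene','side'):
    d=save(n,f'pics/{n}0.png'); print(n,d['extrinsics'].round(3).tolist(),d['fx'],[k for k in d])
o=r.get_obs(); print(o, r.tcp_to_tips)
E
```

```text
scene [[-0.752, 0.487, -0.445, 0.173], [-0.659, -0.537, 0.527, 0.529], [0.018, 0.689, 0.724, 0.714], [0.0, 0.0, 0.0, 1.0]] 469.75664757260995 ['color', 'fx', 'fy', 'cx', 'cy', 'extrinsics']
side [[-0.876, 0.174, -0.449, 0.164], [-0.481, -0.357, 0.8, 0.767], [-0.021, 0.918, 0.397, 0.445], [0.0, 0.0, 0.0, 1.0]] 511.4770478799756 ['color', 'fx', 'fy', 'cx', 'cy', 'extrinsics']
{'time_s': 0.1, 'qpos': array([-1.21500390e+00,  3.14210985e-01, -4.79365812e-02,  1.21019299e+00,
       -5.05334765e-06,  1.57080748e+00]), 'dq': array([-0.00063939, -0.00178982,  0.00191003,  0.00113631, -0.00230131,
       -0.00108219]), 'tau': array([ 1.48131694e-04, -5.40766776e+01,  3.40541017e+01,  1.11879094e-02,
       -2.71210723e-05, -1.25278962e-05]), 'tool_pos': array([ 0.20883277, -0.56197713,  0.24450601]), 'orientation': array([ 9.84218848e-01,  1.76953844e-01, -1.39123667e-04, -7.59479708e-04]), 'ft_force': array([-0.36278442, -0.19704915, -0.854391  ]), 'ft_torque': array([-0.04304278,  0.05400299,  0.02073178]), 'finger_force': 0.0, 'finger_gap': 0.9993418748611391} 0.014
```

View pics/scene0.png

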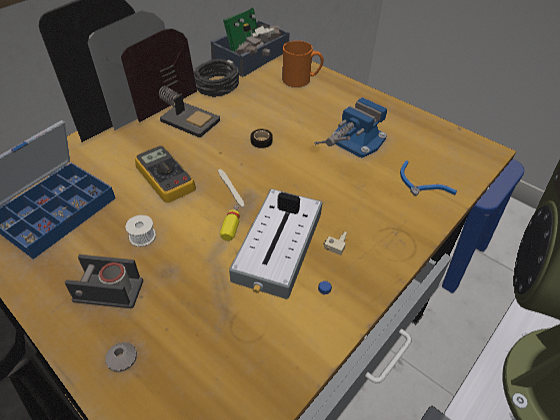

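View pics/side0.png

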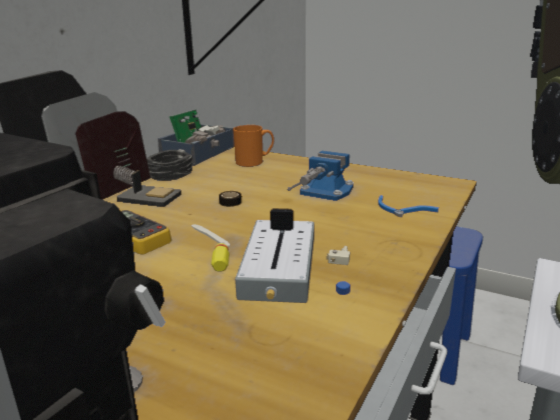

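The scene view shows the box with corners near (270,190), (322,198), (288,298) and (230,268), and the lever at (288,200). The driver is at (230,223), the valve at (336,243) and the cap at (324,287). I'll enlarge it to read closer.

Run:
```python
import cv2
a=cv2.imread('pics/scene0.png')[170:310,210:360]; cv2.imwrite('pics/c0.png',cv2.resize(a,None,fx=4,fy=4,interpolation=cv2.INTER_CUBIC))
```

```text
(no output)
```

View pics/c0.png

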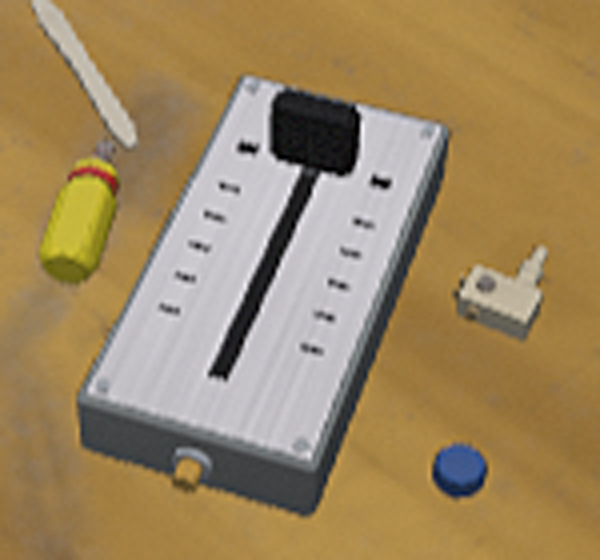

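The crop shows the top corners at (243,78), (450,130), (318,465) and (80,397). The broad marks are at (248,148) and (381,182), the third marks at (200,246) and (339,285), and the lever top at about (315,105).

```bash
cat > m.py <<'E'
from h import *
f='pics/scene0.png'
P=lambda u,v,z: at_z(f,210+u/4,170+v/4,z)
C=np.array([P(*c,.045) for c in[(243,78),(450,130),(318,465),(80,397)]])[:,:2]
L={'broad':[(248,148),(381,182)],'n1':[(230,187),(364,223)],'n2':[(215,216),(351,253)],'n3':[(200,246),(339,285)],'n4':[(185,277),(324,317)],'n5':[(169,309),(311,349)]}
print('corners',C.round(4).tolist(),np.linalg.norm(C-np.roll(C,1,0),axis=1))
# fit box: model corners
tl=[(-58,'broad'),(-30,'n1'),(-10,'n2'),(10,'n3'),(30,'n4'),(50,'n5')]
Q=[(0,y/1000) for y,_ in tl]; W=[(P(*L[k][0],.045)+P(*L[k][1],.045))[:2]/2 for _,k in tl]
# +y end = corners 2,3 ; +x on right when facing +y
X=.056;Y=.11
y=(C[2]+C[3]-C[0]-C[1]);y/=np.linalg.norm(y);x=np.array([y[1],-y[0]])
s=np.sign((C[1]-C[0])@x);print('x side',s)
Q+= [(-s*X,-Y),(s*X,-Y),(s*X,Y),(-s*X,Y)];W+=list(C)
Q=np.array(Q);W=np.array(W)
q0,w0=Q.mean(0),W.mean(0);U,S,V=np.linalg.svd((Q-q0).T@(W-w0));R=V.T@U.T
t=w0-R@q0;print('resid mm',((Q@R.T+t-W)*1000).round(1).tolist())
print('box',t,'yaw',np.arctan2(R[1,0],R[0,0]),'y axis',R[:,1])
for n,a in dict(lever0=-.058,start_face=-.065,n3=.01).items(): print(n,t+R@[0,a])
T=P(320,103,.089);print('levertop approx',T, R.T@(T[:2]-t))
for n,u in dict(driver=(80,220),valve=(500,300),cap=(460,470)).items():
    p=P(*u,.01);print(n,p.round(3),(R.T@(p[:2]-t)).round(3))
from scipy.spatial.transform import Rotation as Ro
o=r.get_obs();print(Ro.from_quat(o['orientation']).as_matrix().round(3).tolist())
E
python3 m.py
```

```text
corners [[0.6273, 0.0109], [0.5262, -0.0308], [0.4468, 0.1654], [0.5469, 0.2078]] [0.21263583 0.10933687 0.21159673 0.10878399]
x side -1.0
resid mm [[-0.9, 0.7], [-0.8, 0.9], [-1.0, 0.7], [-0.8, 0.6], [-1.0, 0.3], [-1.1, 0.6], [4.4, -4.2], [1.8, -4.9], [-2.0, 2.7], [1.5, 2.6]]
box [0.53820414 0.08737599] yaw 0.38781484910531444 y axis [-0.37816644  0.92573762]
lever0 [0.56013779 0.03368321]
start_face [0.56278495 0.02720304]
n3 [0.53442247 0.09663336]
levertop approx [0.55929127 0.03316071 0.089     ] [-0.00098125 -0.05816357]
driver [0.644 0.114 0.01 ] [ 0.108 -0.015]
valve [0.457 0.015 0.01 ] [-0.103 -0.036]
cap [0.412 0.106 0.01 ] [-0.11   0.065]
[[0.937, 0.348, -0.001], [0.348, -0.937, 0.001], [-0.0, -0.002, -1.0]]
```

Call:
move_arm:
  targets:
    - [[0,0,-0.032],[0.028,-0.02,0],1]
    - [[0,0,0],[0.028,-0.02,0],1]
    - [[0,0,0],[0.028,-0.02,0],1]
    - [[0,0,0],[0.028,-0.02,0],1]
    - [[0,0,0],[0.028,-0.02,0],1]
    - [[0,0,0],[0.028,-0.02,0],1]
    - [[0,0,0],[0.028,-0.02,0],1]
    - [[0,0,0],[0.028,-0.02,0],1]
    - [[0,0,0],[0.028,-0.02,0],1]
    - [[0,0,0],[0.028,-0.02,0],1]
    - [[0,0,0],[0.028,-0.02,0],1]
    - [[0,0,0],[0.028,-0.02,0],1]
  force: 40

```text
time_s: 1.1
tool_pos: [0.4306, -0.2121, 0.2451]
orientation: [0.981, 0.193, -0.0, -0.0]
ft_force: [-0.1, -0.2, -0.5]
finger_gap: -0.0
finger_force: 0.0
```

```bash
cat > w.py <<'E'
import sys;from h import *
from scipy.spatial.transform import Rotation as Ro
t=np.array([.5382,.0874]);ya=.3878;R=np.array([[np.cos(ya),-np.sin(ya)],[np.sin(ya),np.cos(ya)]])
o=r.get_obs();p=o['tool_pos'];M=Ro.from_quat(o['orientation']).as_matrix()
b=R.T@(p[:2]-t);print('t',o['time_s'],'box xy mm',(b*1e3).round(1),'z',p[2].round(4),'est travel of face mm',round((b[1]+.0795)*1e3,1),'F box',(R.T@o['ft_force'][:2]).round(2),o['ft_force'][2].round(2),'gap',round(o['finger_gap'],3))
B=np.array([0,-.115]);g=np.r_[t+R@B,.245]
print('toolz',M[:,2].round(3),'tool delta to start',(M.T@(g-p)).round(4),'yaw err',(np.arctan2(M[1,0],M[0,0])-ya).round(4))
E
python3 w.py
```

```text
t 1.1 box xy mm [-212.9 -236.6] z 0.2451 est travel of face mm -157.1 F box [-0.13 -0.16] -0.5 gap -0.0
toolz [-0.  0. -1.] tool delta to start [ 2.129e-01 -1.216e-01  1.000e-04] yaw err -0.0001
```

Call:
move_arm:
  targets:
    - [[0,0,0],[0.0265,-0.015,0],1]
    - [[0,0,0],[0.0265,-0.015,0],1]
    - [[0,0,0],[0.0265,-0.015,0],1]
    - [[0,0,0],[0.0265,-0.015,0],1]
    - [[0,0,0],[0.0265,-0.015,0],1]
    - [[0,0,0],[0.0265,-0.015,0],1]
    - [[0,0,0],[0.0265,-0.015,0],1]
    - [[0,0,0],[0.0265,-0.015,0],1]
    - [[0,0,0],[0,0,0],1]
    - [[0,0,0],[0,0,0],1]
    - [[0,0,0],[0,0,0],1]

```text
time_s: 2.02
tool_pos: [0.5804, -0.0227, 0.2447]
orientation: [0.981, 0.193, -0.001, 0.0]
ft_force: [0.9, 0.0, -0.1]
finger_gap: 0.0
finger_force: 0.0
```

```bash
python3 w.py; python3 -c "
from h import *
save('wrist','pics/w0.png');save('side','pics/s1.png')
cv2.imwrite('pics/ws.png',np.hstack([cv2.resize(cv2.imread('pics/w0.png'),(400,300)),cv2.resize(cv2.imread('pics/s1.png')[150:310,200:413],(400,300))]))"
```

```text
t 2.0167 box xy mm [  -2.6 -117.9] z 0.2447 est travel of face mm -38.4 F box [ 0.81 -0.3 ] -0.1 gap 0.0
toolz [-0.002 -0.    -1.   ] tool delta to start [ 0.0026 -0.0029 -0.0003] yaw err 0.0003
```

View pics/ws.png

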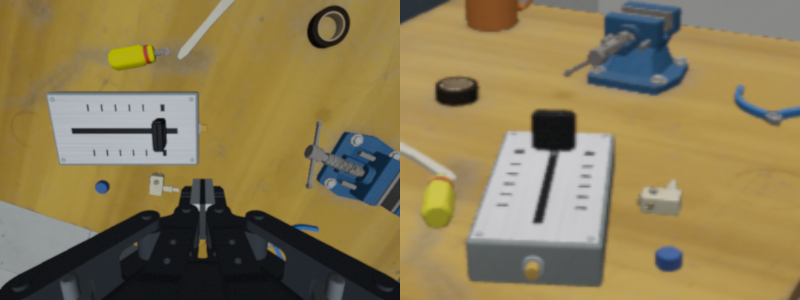

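The left half (wrist camera) shows the lever at (158,134) and the broad marks at (163,107) and (165,154). The other marks run 87 to 143 in the upper row and 94 to 149 in the lower row. The right half (side camera) shows nothing disturbed.

Run:
```python
from h import *
t=np.array([.5382,.0874]);ya=.3878;R=np.array([[np.cos(ya),-np.sin(ya)],[np.sin(ya),np.cos(ya)]])
for n,a,b in[('broad',(163,107.5),(165,153.5)),('n1',(143,107.5),(149,153)),('n3',(115,107.5),(121,153)),('n5',(87,107),(94,153))]:
    p=sum(at_z('pics/w0.png',u*1.4,v*1.4,.045) for u,v in(a,b))/2; print(n,(R.T@(p[:2]-t)*1e3).round(1))
p=at_z('pics/w0.png',158*1.4,132*1.4,.089);print('top',(R.T@(p[:2]-t)*1e3).round(1))
```

```text
broad [  2.9 -61.3]
n1 [  3.3 -34.4]
n3 [3.2 7.5]
n5 [ 3.6 48.7]
top [ 10.7 -61.1]
```

Call:
move_arm:
  targets:
    - [[0,0,0],[0.001,0,0.02],1]
    - [[0,0,0],[0.001,0,0.025],1]
    - [[0,0,0],[0,0,0.03],1]
    - [[0,0,0],[0,0,0.03],1]
    - [[0,0,0],[0,0,0.03],1]
    - [[0,0,0],[0,0,0.02],1]
    - [[0,0,0],[0,0,0.012],1]
    - [[0,0,0],[0,0,0],1]
    - [[0,0,0],[0,0,0],1]

```text
time_s: 2.87
tool_pos: [0.582, -0.0227, 0.0782]
orientation: [0.981, 0.192, -0.001, -0.0]
ft_force: [-0.2, -0.8, 0.4]
finger_gap: 0.002
finger_force: 0.0
```

```bash
python3 w.py
```

```text
t 2.8667 box xy mm [  -1.1 -118.5] z 0.0782 est travel of face mm -39.0 F box [-0.53 -0.67] 0.41 gap 0.002
toolz [-0.001 -0.    -1.   ] tool delta to start [ 0.0008 -0.0035 -0.1668] yaw err -0.0014
```

Call:
move_arm:
  targets:
    - [[0,0,0],[0.002,-0.006,0],1]
    - [[0,0,0],[0,-0.007,0],1]
    - [[0,0,0],[0,-0.007,0],1]
    - [[0,0,0],[0,-0.005,0],1]
    - [[0,0,0],[0,-0.003,0],1]
    - [[0,0,0],[0,0,0],1]

```text
time_s: 3.37
tool_pos: [0.574, 0.0059, 0.0787]
orientation: [0.981, 0.193, 0.0, -0.0]
ft_force: [0.3, -0.6, 0.2]
finger_gap: -0.002
finger_force: 0.0
```

```bash
python3 w.py; python3 -c "
from h import *
save('side','pics/s2.png');save('wrist','pics/w2.png')
cv2.imwrite('pics/ws2.png',np.hstack([cv2.resize(cv2.imread('pics/w2.png'),(400,300)),cv2.resize(cv2.imread('pics/s2.png')[190:310,220:380],(400,300))]))"
```

```text
t 3.3667 box xy mm [  2.3 -89. ] z 0.0787 est travel of face mm -9.5 F box [ 0.09 -0.66] 0.16 gap -0.002
toolz [ 0.  0. -1.] tool delta to start [-0.0023  0.026  -0.1663] yaw err 0.0013
```

View pics/ws2.png

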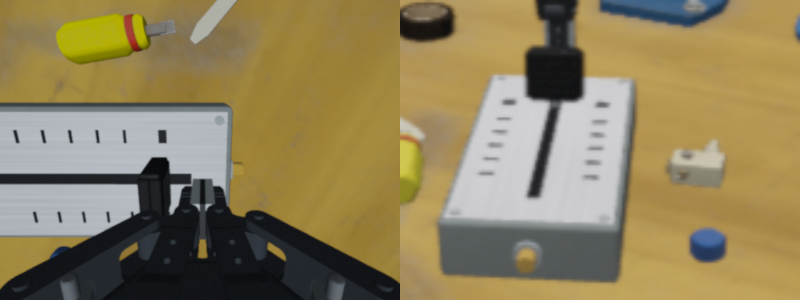

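The wrist view shows the shut fingertips at (203,190), centred behind the lever at (155,185), with a gap of around 1 cm. The side view shows the box and bystanders untouched.

Call:
move_arm:
  targets:
    - [[0,0,0],[0,-0.0015,0],1]
    - [[0,0,0],[0,-0.0015,0],1]
    - [[0,0,0],[0,-0.0015,0],1]
    - [[0,0,0],[0,-0.0015,0],1]
    - [[0,0,0],[0,-0.0015,0],1]
    - [[0,0,0],[0,-0.0015,0],1]
    - [[0,0,0],[0,-0.001,0],1]

```text
time_s: 4.05
tool_pos: [0.5703, 0.0143, 0.0783]
orientation: [0.981, 0.193, -0.0, -0.0]
ft_force: [-0.0, 0.3, 0.4]
finger_gap: -0.001
finger_force: 0.0
```

Call:
move_arm:
  targets:
    - [[0,0,0],[0,-0.001,0],1]
    - [[0,0,0],[0,-0.001,0],1]
    - [[0,0,0],[0,-0.001,0],1]
    - [[0,0,0],[0,-0.001,0],1]

```text
time_s: 4.38
tool_pos: [0.569, 0.0178, 0.0783]
orientation: [0.981, 0.193, 0.0, 0.0]
ft_force: [1.0, -1.4, -1.0]
finger_gap: 0.002
finger_force: 0.5
```

Call:
move_arm:
  targets:
    - [[0,0,0],[0,-0.001,0],1]
    - [[0,0,0],[0,-0.001,0],1]
    - [[0,0,0],[0,-0.001,0],1]
    - [[0,0,0],[0,-0.001,0],1]

```text
time_s: 4.72
tool_pos: [0.5674, 0.0217, 0.0783]
orientation: [0.981, 0.193, 0.0, 0.0]
ft_force: [-0.6, -1.1, 1.1]
finger_gap: 0.0
finger_force: 0.5
```

```bash
python3 w.py
```

```text
t 4.7167 box xy mm [  2.1 -71.9] z 0.0783 est travel of face mm 7.6 F box [-0.98 -0.78] 1.08 gap 0.0
toolz [ 0. -0. -1.] tool delta to start [-0.0021  0.0431 -0.1667] yaw err -0.0
```

Call:
move_arm:
  targets:
    - [[0,0,0],[0,-0.001,0],1]
    - [[0,0,0],[0,-0.001,0],1]
    - [[0,0,0],[0,-0.001,0],1]

```text
time_s: 4.97
tool_pos: [0.5666, 0.0235, 0.0784]
orientation: [0.981, 0.192, 0.0, 0.001]
ft_force: [2.3, -6.7, 0.2]
finger_gap: 0.002
finger_force: 3.3
```

Call:
move_arm:
  targets:
    - [[0,0,0],[0,-0.001,0],1]
    - [[0,0,0],[0,-0.001,0],1]

```text
time_s: 5.13
tool_pos: [0.566, 0.025, 0.0784]
orientation: [0.981, 0.192, 0.0, 0.001]
ft_force: [2.2, -5.9, -0.4]
finger_gap: -0.001
finger_force: 2.9
```

Call:
move_arm:
  targets:
    - [[0,0,0],[0,-0.001,0],1]
    - [[0,0,0],[0,-0.001,0],1]

```text
time_s: 5.3
tool_pos: [0.565, 0.0274, 0.0784]
orientation: [0.981, 0.192, 0.0, 0.001]
ft_force: [-0.3, -3.2, 0.1]
finger_gap: -0.001
finger_force: 1.8
```

```bash
python3 w.py
```

```text
t 5.3 box xy mm [  2.1 -65.7] z 0.0784 est travel of face mm 13.8 F box [-1.47 -2.91] 0.1 gap -0.001
toolz [ 0.001 -0.001 -1.   ] tool delta to start [-0.0021  0.0495 -0.1665] yaw err -0.0006
```

Call:
move_arm:
  targets:
    - [[0,0,0],[0,-0.001,0],1]
    - [[0,0,0],[0,-0.001,0],1]

```text
time_s: 5.47
tool_pos: [0.5639, 0.0302, 0.0783]
orientation: [0.981, 0.193, 0.0, -0.0]
ft_force: [0.7, -1.2, -0.5]
finger_gap: 0.003
finger_force: 0.8
```

```bash
python3 w.py; python3 -c "
from h import *
save('wrist','pics/w3.png')"
```

```text
t 5.4667 box xy mm [  2.2 -62.7] z 0.0783 est travel of face mm 16.8 F box [ 0.19 -1.34] -0.46 gap 0.003
toolz [-0.     0.001 -1.   ] tool delta to start [-0.0021  0.0522 -0.1667] yaw err -0.0
```

View pics/w3.png

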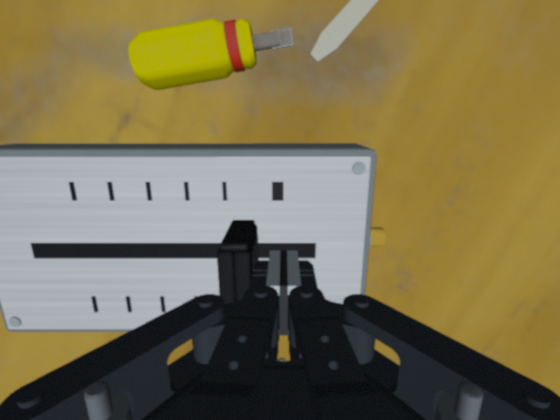

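```bash
cat > lev.py <<'E'
import sys;from h import *
f=sys.argv[1];u,v=map(float,sys.argv[2:4])
t=np.array([.5382,.0874]);ya=.3878;R=np.array([[np.cos(ya),-np.sin(ya)],[np.sin(ya),np.cos(ya)]])
B=lambda u,v,z:(R.T@(at_z(f,u,v,z)[:2]-t)*1e3).round(1)
print('top box',B(u,v,.089))
for a in zip(sys.argv[4::2],sys.argv[5::2]): print('mark',B(*map(float,a),.045))
E
python3 lev.py pics/w3.png 239 234 278 191 225 191 187 191 149 191 111 191 73 191
```

```text
top box [ 29.7 -45.6]
mark [ 37.5 -60.7]
mark [ 37.5 -32.5]
mark [ 37.5 -12.2]
mark [37.5  8.1]
mark [37.5 28.3]
mark [37.5 48.6]
```

```bash
python3 lev.py pics/w3.png 236 247 242.5 221; python3 -c "
from h import *
print(np.load('pics/w3.npz')['extrinsics'].round(3))
a=cv2.imread('pics/w3.png')[200:310,180:330];cv2.imwrite('pics/c3.png',cv2.resize(a,None,fx=5,fy=5,interpolation=cv2.INTER_CUBIC))"
```

```text
top box [ 24.  -44.2]
mark [ 20.7 -41.2]
[[ 0.378  0.889  0.26   0.631]
 [-0.926  0.363  0.105  0.057]
 [-0.001 -0.28   0.96   0.208]
 [ 0.     0.     0.     1.   ]]
```

View pics/c3.png

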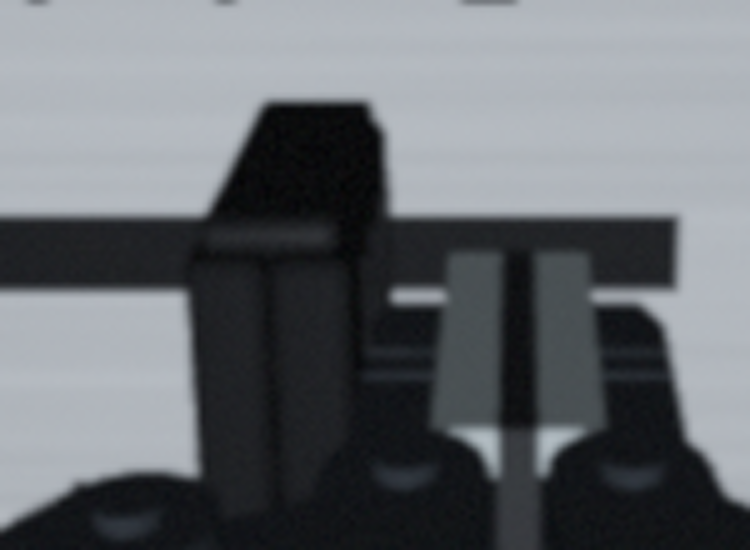

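The crop shows the finger touching the lever, whose top spans pixels 218–251. Travel is about 17 mm, just short of the first crest.

Call:
move_arm:
  targets:
    - [[0,0,0],[0,-0.001,0],1]
    - [[0,0,0],[0,-0.001,0],1]

```text
time_s: 5.68
tool_pos: [0.563, 0.0323, 0.0783]
orientation: [0.981, 0.193, -0.0, -0.001]
ft_force: [-0.3, 0.4, -0.1]
finger_gap: 0.003
finger_force: 0.0
```

Call:
move_arm:
  targets:
    - [[0,0,0],[0,-0.001,0],1]
    - [[0,0,0],[0,0,0],1]

```text
time_s: 5.85
tool_pos: [0.5626, 0.0332, 0.0782]
orientation: [0.981, 0.193, -0.0, -0.0]
ft_force: [0.1, -0.2, -0.4]
finger_gap: -0.002
finger_force: 0.0
```

```bash
cat >> w.py <<'E'
d=save('wrist','pics/wl.png')
# lever travel from image: dark columns just above the slot's upper edge (end cap base), z~.051
g=cv2.cvtColor(cv2.imread('pics/wl.png'),cv2.COLOR_BGR2GRAY)
c=np.where(g[226]<60)[0];c=c[(c>60)&(c<400)];print('row226 dark',c.min() if len(c) else None,c.max() if len(c) else None)
E
python3 w.py; python3 -c "
from h import *
g=cv2.cvtColor(cv2.imread('pics/w3.png'),cv2.COLOR_BGR2GRAY);c=np.where(g[226]<60)[0];print(c)"
```

```text
t 5.85 box xy mm [  2.1 -59.4] z 0.0782 est travel of face mm 20.1 F box [-0.02 -0.19] -0.37 gap -0.002
toolz [-0.     0.001 -1.   ] tool delta to start [-0.0022  0.0555 -0.1668] yaw err 0.0004
row226 dark 216 241
[231 232 233 234 235 236 237 238 239 240 241 242 243 244 245 246 247 248
 249 250 251 252 253 254 255]
```

The lever snapped into notch 1, with the force gone and the lever about 27 mm along. I'll rest about a second, then go on.

Call:
move_arm:
  targets:
    - [[0,0,0],[0,0,0],1]
    - [[0,0,0],[0,0,0],1]
    - [[0,0,0],[0,0,0],1]
    - [[0,0,0],[0,0,0],1]
    - [[0,0,0],[0,0,0],1]
    - [[0,0,0],[0,0,0],1]
    - [[0,0,0],[0,0,0],1]
    - [[0,0,0],[0,0,0],1]
    - [[0,0,0],[0,0,0],1]
    - [[0,0,0],[0,0,0],1]
    - [[0,0,0],[0,0,0],1]
    - [[0,0,0],[0,0,0],1]

```text
time_s: 6.9
tool_pos: [0.5629, 0.0327, 0.0783]
orientation: [0.981, 0.193, 0.0, -0.0]
ft_force: [-0.3, 0.4, -0.2]
finger_gap: -0.004
finger_force: 0.0
```

Call:
move_arm:
  targets:
    - [[0,0,0],[0,-0.0015,0],1]
    - [[0,0,0],[0,-0.0015,0],1]
    - [[0,0,0],[0,-0.0015,0],1]
    - [[0,0,0],[0,-0.0015,0],1]
    - [[0,0,0],[0,-0.001,0],1]
    - [[0,0,0],[0,-0.001,0],1]
    - [[0,0,0],[0,-0.001,0],1]
    - [[0,0,0],[0,-0.001,0],1]
    - [[0,0,0],[0,-0.001,0],1]
    - [[0,0,0],[0,-0.001,0],1]
    - [[0,0,0],[0,-0.001,0],1]

```text
time_s: 7.82
tool_pos: [0.5585, 0.0434, 0.0784]
orientation: [0.981, 0.192, 0.0, 0.002]
ft_force: [2.5, -6.4, -0.3]
finger_gap: 0.0
finger_force: 2.9
```

```bash
python3 w.py
```

```text
t 7.8167 box xy mm [  2.1 -48.4] z 0.0784 est travel of face mm 31.1 F box [-0.15 -6.85] -0.26 gap 0.0
toolz [ 0.001 -0.003 -1.   ] tool delta to start [-0.0021  0.0671 -0.1664] yaw err -0.0009
row226 dark 231 255
```

Call:
move_arm:
  targets:
    - [[0,0,0],[0,-0.001,0],1]
    - [[0,0,0],[0,-0.001,0],1]
    - [[0,0,0],[0,-0.001,0],1]
    - [[0,0,0],[0,-0.001,0],1]

```text
time_s: 8.2
tool_pos: [0.5563, 0.0486, 0.0783]
orientation: [0.981, 0.193, -0.0, -0.0]
ft_force: [0.4, -1.7, 0.2]
finger_gap: 0.0
finger_force: 0.8
```

Call:
move_arm:
  targets:
    - [[0,0,0],[0,-0.001,0],1]
    - [[0,0,0],[0,-0.001,0],1]

```text
time_s: 8.37
tool_pos: [0.5554, 0.051, 0.0783]
orientation: [0.981, 0.193, -0.0, -0.001]
ft_force: [-0.6, -0.5, 0.2]
finger_gap: -0.0
finger_force: 0.0
```

```bash
python3 w.py
```

```text
t 8.3667 box xy mm [  2.1 -40.2] z 0.0783 est travel of face mm 39.3 F box [-0.78 -0.24] 0.17 gap -0.0
toolz [-0.     0.001 -1.   ] tool delta to start [-0.0022  0.0745 -0.1668] yaw err 0.0004
row226 dark 230 255
```

Call:
move_arm:
  targets:
    - [[0,0,0],[0,0,0],1]
    - [[0,0,0],[0,0,0],1]

```text
time_s: 8.58
tool_pos: [0.5555, 0.0506, 0.0783]
orientation: [0.981, 0.193, -0.0, -0.0]
ft_force: [0.3, -0.4, -0.7]
finger_gap: 0.002
finger_force: 0.0
```

```bash
python3 w.py
```

```text
t 8.5833 box xy mm [  2.1 -40.6] z 0.0783 est travel of face mm 38.9 F box [ 0.1 -0.5] -0.7 gap 0.002
toolz [-0.     0.001 -1.   ] tool delta to start [-0.0022  0.0743 -0.1668] yaw err 0.0004
row226 dark 213 239
```

Snapped into notch 2. Resting a second, then the third step in the same way.

Call:
move_arm:
  targets:
    - [[0,0,0],[0,0,0],1]
    - [[0,0,0],[0,0,0],1]
    - [[0,0,0],[0,0,0],1]
    - [[0,0,0],[0,0,0],1]
    - [[0,0,0],[0,0,0],1]
    - [[0,0,0],[0,0,0],1]
    - [[0,0,0],[0,0,0],1]
    - [[0,0,0],[0,0,0],1]
    - [[0,0,0],[0,0,0],1]
    - [[0,0,0],[0,0,0],1]
    - [[0,0,0],[0,0,0],1]

```text
time_s: 9.55
tool_pos: [0.5557, 0.0503, 0.0783]
orientation: [0.981, 0.193, 0.0, -0.0]
ft_force: [0.3, -0.1, -0.1]
finger_gap: -0.002
finger_force: 0.0
```

Call:
move_arm:
  targets:
    - [[0,0,0],[0,-0.0015,0],1]
    - [[0,0,0],[0,-0.0015,0],1]
    - [[0,0,0],[0,-0.0015,0],1]
    - [[0,0,0],[0,-0.0015,0],1]
    - [[0,0,0],[0,-0.001,0],1]
    - [[0,0,0],[0,-0.001,0],1]
    - [[0,0,0],[0,-0.001,0],1]
    - [[0,0,0],[0,-0.001,0],1]
    - [[0,0,0],[0,-0.001,0],1]
    - [[0,0,0],[0,-0.001,0],1]
    - [[0,0,0],[0,-0.001,0],1]

```text
time_s: 10.47
tool_pos: [0.5514, 0.061, 0.0784]
orientation: [0.981, 0.192, 0.0, 0.002]
ft_force: [1.9, -6.4, -0.3]
finger_gap: -0.004
finger_force: 3.4
```

Call:
move_arm:
  targets:
    - [[0,0,0],[0,-0.001,0],1]
    - [[0,0,0],[0,-0.001,0],1]
    - [[0,0,0],[0,-0.001,0],1]
    - [[0,0,0],[0,-0.001,0],1]
    - [[0,0,0],[0,-0.001,0],1]

```text
time_s: 10.88
tool_pos: [0.5488, 0.0671, 0.0783]
orientation: [0.981, 0.193, 0.0, -0.0]
ft_force: [0.2, -1.5, 0.6]
finger_gap: 0.001
finger_force: 0.8
```

Call:
move_arm:
  targets:
    - [[0,0,0],[0,-0.001,0],1]
    - [[0,0,0],[0,0,0],1]
    - [[0,0,0],[0,0,0],1]

```text
time_s: 11.13
tool_pos: [0.5482, 0.0684, 0.0782]
orientation: [0.981, 0.193, -0.0, -0.001]
ft_force: [-0.8, -0.3, -0.4]
finger_gap: -0.001
finger_force: 0.0
```

```bash
python3 w.py
```

```text
t 11.1333 box xy mm [  2.1 -21.3] z 0.0782 est travel of face mm 58.2 F box [-0.81  0.04] -0.37 gap -0.001
toolz [-0.     0.001 -1.   ] tool delta to start [-0.0022  0.0935 -0.1669] yaw err 0.0005
row226 dark 227 248
```

Call:
move_arm:
  targets:
    - [[0,0,0],[0,0,0],1]
    - [[0,0,0],[0,0,0],1]

```text
time_s: 11.35
tool_pos: [0.5484, 0.068, 0.0782]
orientation: [0.981, 0.193, -0.0, -0.0]
ft_force: [-0.3, 0.2, -0.3]
finger_gap: 0.0
finger_force: 0.0
```

```bash
python3 w.py
```

```text
t 11.35 box xy mm [  2.1 -21.8] z 0.0782 est travel of face mm 57.7 F box [-0.26  0.27] -0.33 gap 0.0
toolz [-0.  0. -1.] tool delta to start [-0.0022  0.0932 -0.1668] yaw err 0.0002
row226 dark 211 237
```

It snapped into notch 3. I'll hold it there, back off, rise and check.

Call:
move_arm:
  targets:
    - [[0,0,0],[0,0,0],1]
    - [[0,0,0],[0,0,0],1]
    - [[0,0,0],[0,0,0],1]
    - [[0,0,0],[0,0,0],1]
    - [[0,0,0],[0,0,0],1]
    - [[0,0,0],[0,0,0],1]
    - [[0,0,0],[0,0,0],1]
    - [[0,0,0],[0,0.005,0],1]
    - [[0,0,0],[0,0.01,0],1]
    - [[0,0,0],[0,0.01,0],1]

```text
time_s: 12.23
tool_pos: [0.5583, 0.044, 0.0784]
orientation: [0.981, 0.193, 0.0, 0.0]
ft_force: [0.1, 0.9, 0.1]
finger_gap: -0.001
finger_force: 0.0
```

Call:
move_arm:
  targets:
    - [[0,0,0],[0,0.005,-0.01],1]
    - [[0,0,0],[0,0,-0.02],1]
    - [[0,0,0],[0,0,-0.03],1]
    - [[0,0,0],[0,0,-0.03],1]
    - [[0,0,0],[0,0,-0.03],1]
    - [[0,0,0],[0,0,-0.02],1]
    - [[0,0,0],[0,0,-0.01],1]
    - [[0,0,0],[0,0,0],1]
    - [[0,0,0],[0,0,0],1]
    - [[0,0,0],[0,0,0],1]

```text
time_s: 13.07
tool_pos: [0.559, 0.0398, 0.2267]
orientation: [0.981, 0.193, -0.001, -0.0]
ft_force: [-0.5, 0.0, -0.5]
finger_gap: -0.001
finger_force: 0.0
```

```bash
python3 w.py; python3 -c "
from h import *
save('scene','pics/sc9.png')
a=cv2.imread('pics/sc9.png')[170:310,210:360];a=cv2.resize(a,(400,373),interpolation=cv2.INTER_CUBIC);b=cv2.resize(cv2.imread('pics/wl.png'),(400,300));cv2.imwrite('pics/f.png',np.hstack([a[:300],b]) if 0 else np.hstack([a,cv2.copyMakeBorder(b,0,73,0,0,0)]))"
```

```text
t 13.0667 box xy mm [  1.2 -51.9] z 0.2267 est travel of face mm 27.6 F box [-0.5   0.21] -0.51 gap -0.001
toolz [-0.002 -0.    -1.   ] tool delta to start [-0.0012  0.0631 -0.0183] yaw err -0.0003
row226 dark None None
```

View pics/f.png

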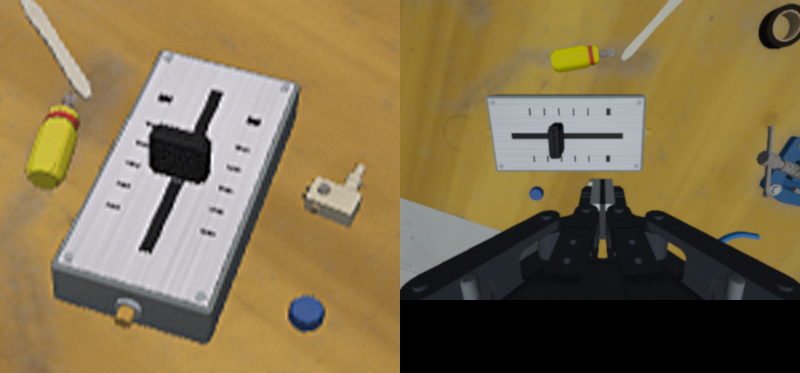

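The lever stands level with the third pair of marks (wrist view, lever at about (556,137), third marks at x≈559). The box and bystanders are where they were, and the finger is clear. Handing in.

```bash
python3 -c "
from plant import r
print(r.sign_off())"
```

```text
the job is handed in; nothing more can be done
None
```

I pushed the attenuator lever with the shut fingertips to its third notch, resting it about a second in the first and second on the way. In the last pictures the box and bystanders looked unmoved and the arm was clear, and I handed the job in; no verdict came back.

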